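# Find and press the concealed catch of the game chest

### The job

The drawer of the walnut game chest is held by a concealed catch: one of the four like square tiles in the lid is its button, and only touch tells which. Feel across the tiles with the closed fingertips, without leaning hard on them, and press in the one that gives until the drawer springs fully open, then take the hand away. Pick nothing up: the token stays untouched in the drawer, and the things on and around the chest stay where they are.

Things in the scene. Friction and masses are not known exactly. Their poses are not given: they have to be found in the camera images.
- chest: Walnut-stained game chest, fixed to the table: 240 mm (its x) by 270 mm (its y) by 90 mm high, flat lid that does not open. Origin at the centre of its underside, z up. The four tiles lie in the lid at x = -55 or +55, y = -60 or +60 mm. The drawer comes out of its -y end.
- tile_1: One of four square tiles in the lid, all alike: 50 x 50 mm, each in a 54 mm square hole, small dark dot in the middle, top face 2 mm below the lid's. Origin: centre of the tile's top face at rest (does not move when pressed), 88 mm above the table; axes as the chest's. Three are bedded on felt and give about 1 mm at 10 N; one is the button: which one is not known, and its place changes from start to start.
- tile_2: Another of the four like tiles, as tile_1. Whichever of the four is the button goes straight down by at most 6 mm on a spring (about 5.5 N when fully down), frees the drawer at about 3.5 mm (about 3.5 N), and comes up again when let go.
- tile_3: Another of the four like tiles, as tile_1 and tile_2; any may be the button.
- tile_4: Another of the four like tiles, as tile_1 and tile_2; any may be the button.
- drawer (a joint): How far the drawer stands out of the chest's -y end (m): 0 shut and caught, 0.055 fully open. It has no handle. Once the button frees it, a spring drives it to the fully open stop within about 1 s, and it stays there.
- drawer_front (a point): Middle of the outer face of the drawer's front (218 mm wide, 68 mm high), 42 mm above the table; axes as the chest's; moves with the drawer to the chest's -y.
- token: Hexagonal oak token, 36 mm across the corners, 9 mm thick, lying flat in the drawer about 40 mm behind its front, out of sight until the drawer opens. Origin at the centre of its underside, about 24 mm above the table.
- beetle: Bronze beetle figurine about 45 x 40 mm, 19 mm high, standing loose in the middle of the lid between the tiles. Origin under its centre.
- die: Frosted blue acrylic die, 28 mm, standing loose on the lid near its +y edge. Origin under its centre.
- pawn: Turned wooden pawn, 24 mm across the foot, 37 mm high, standing loose on the lid near its -y edge. Origin under its centre.
- pot: Stoneware pinch pot, 84 mm across, 48 mm high, on the table beyond the chest's +y end. Origin under its centre.
- dicecup: Grey dice cup, 72 mm across, 85 mm high, on the table beyond the chest's +y end. Origin under its centre.
- cardbox: Closed card box 65 x 92 x 22 mm lying on the table beyond the chest's +x side. Origin under its centre.

How it is judged (in metres and radians):
At the end, for the whole second after the job is handed in: The drawer stands at least 50 mm out and at rest, the token lies in it, and the beetle, die, pawn, pot, dice cup and card box are within 20 mm of where they began (value of joint drawer above 0.05 m and velocity of joint drawer below 0.01 m/s and y of token in the frame of drawer_front between 0.012 and 0.17 m and height (world z) of token below 0.04 m and distance of each of beetle, die, pawn, pot, dicecup, cardbox from where it was at the start of the episode below 0.02 m); the robot touches nothing.
It fails at once if the chest or a tile is pressed with more than 100 N (contact force between any of the arm, the fingers and chest above 100 N or contact force between any of the arm, the fingers and tile_1 above 100 N or contact force between any of the arm, the fingers and tile_2 above 100 N or contact force between any of the arm, the fingers and tile_3 above 100 N or contact force between any of the arm, the fingers and tile_4 above 100 N).
It fails at once if the robot touches the token, or it leaves the drawer (contact force between the fingers and token above 0.5 N or height (world z) of token above 0.04 m).
It fails at once if a thing on or around the chest is lifted, or moved more than 20 mm (distance of any of beetle, die, pawn, pot, dicecup, cardbox from where it was at the start of the episode above 0.02 m).
It also fails if it takes over 58 s, if anything falls off the work surface, if the arm or the gripper's body presses on something with over 40 N, if the wrist force passes 120 N, or if a joint passes its speed limit or range.

### The arm

A 6-joint arm with a two-finger parallel gripper is mounted at the origin on the work surface. World frame = base frame: x ahead of the robot, y to its left, z up, the work surface at z = 0. Lengths are in mm, angles in rad, forces in N, time in s.
With the tool pointing down it reaches from about 275 to 725 mm from the base axis. Payload 15.9 kg.
Tool frame: the origin (TCP) lies midway between the tips of the shut fingers; the grasp point (between the pads) lies 19 mm behind it; z points along the fingers, y is the direction in which the jaws open and shut (so a half turn about z gives the same grasp; the last joint's range is limited). The gripper opens to 85 mm and grips with 20 to 120 N. Pads are 22 mm wide; open, the fingers measure 114 mm over their backs; the gripper's body (76 mm by 85 mm) begins 54 mm behind the grasp point. The pads swing forward as they close: fully open they stand 13 mm farther back than shut.
Start: joints at [1.268, 0.213, -0.034, 1.323, 0, 1.571], TCP at [149.091, 477.239, 231.306] pointing down, gripper open.
Joint ranges: [-2.98, 2.98], [-0.74, 1.72], [-1.14, 1.35], [-2.1, 2.04], [-1.57, 1.44], [-3.14, 3.14]. Speed limits (rad/s): [1.89, 1.89, 2.39, 2.57, 3.14, 3.14].

### API

Orientations are given as a rotation vector (axis times angle).
In Python, from rig import env gives the robot as it stands.
- The arm moves only by the tool arm_command, never from a script. Its argument "commands" is a list of rows, each an object with "travel": the shift along the tool's x, y, z scaled (see below), a list of three; "dr": the turn, a rotation vector about the tool's x, y, z scaled (see below), a list of three. In form: [{"travel": [dx, dy, dz], "dr": [rx, ry, rz]}, ...]. A call has 1 to 5 rows; each row is the pose to reach, as a shift and turn from the pose measured when the call began, along the tool's axes at that moment; what a row does not reach only later rows make up. The controller multiplies each number of a shift by 0.25 m and each number of a turn by pi/2 rad. A row lasts 1/10 s, in which the tool goes at most 50 mm and 8.59 degrees, less where a joint would pass 70% of its speed; a pose out of reach is approached as far as the arm can. A call with a number of a shift or a turn outside -1 to 1 is refused whole. A call with a gripper value outside its range is refused whole. "fingers" is the gripper command: -1 is shut, 1 is fully open, values between are in proportion, set as the call begins (left out, the last holds). The fingers move at their own pace and stop on an object; "grip_force" is the grip in N (left out, the last holds). Time passes only in rows, so rows that repeat a pose let the fingers close. It gives the time, the measured TCP pose, the force and the opening at its end, in the units of the state.
- env.read_state(): the state, without advancing time (a new reading comes with each control period).
- env.get_image(name): name is "side" or "top"; returns (picture, depth): 480x640x3 uint8, blue, green, red; 480x640 float32, mm along the optical axis (not along the pixel's ray), 0 where there is no reading.
- env.camera_info(name): a dict with "K" (3x3 intrinsics, pixels), "world_from_camera" (4x4, takes a point from camera to world coordinates). Camera axes: x right, y down, z forward; pixel columns grow to the right and rows downward; lengths in mm; the calibration is good to about 2 mm. A picture is of the moment at which its call begins. camera_info takes no time and is no camera call.
- env.sign_off(): hands the job in, once; it reports no verdict.
Trained networks look in the newest picture that a camera, given by its name, has taken for a name from the list of things; names that differ only in an ending like _2 or _b are one class to them, and where a whole thing is asked for, a point or a joint stands for the part that bears it (a point fixed in the world has none). Each returns a list of dicts, best first, with "p" (0 to 1); they miss things now and then, are a little off and sometimes report something else, mostly with a low value. They report only what shows in the picture. A call takes as long as a camera call.
- env.silhouettes(target, camera): "mask" (480x640 bool, what is visible of it) and "bbox" ([centre column, centre row, width, height] in pixels, round what is visible of it).
The state is a dict: "time": time; "joint_pos": joint angles; "qvel": joint speeds; "effort": joint torques, N m; "eef_pos": TCP position; "eef_rot": TCP orientation; "force": force on the tool from outside, world axes, zero at the start; "ft_torque": the same for the moment, N m; "opening": opening from 0.0 (shut) to 1.0 (fully open).
Only numpy, scipy, OpenCV 4.12 (cv2) and the standard library are available. Lean on these libraries where they do the work, as an engineer would, in place of code of your own. Each camera call takes 0.05 s, during which the arm holds its last target.

## Working session

There is one attempt and no reset: what is moved stays moved. The work goes in short steps, Python scripts to look and compute and a tool call to move; the robot and the scene stay as the last step left them, time stands still between calls to the robot, and variables do not carry over. Pictures are saved under pics/ and viewed, and the job is handed in when it is done.

Besides the shell and the picture viewer there is one more tool, called after "Request:" as name([rows], argument=value, ...), one row to a line, values as JSON. arm_command: Moves the arm, as the interface text tells. Shifts and turns lie within -1 to 1; 1 stands for 0.25 m of shift or pi/2 rad of turn. Its arguments: {"type":"object","properties":{"commands":{"type":"array","items":{"type":"object","properties":{"travel":{"type":"array","items":{"type":"number"}},"dr":{"type":"array","items":{"type":"number"}}}}},"fingers":{"type":"number"},"grip_force":{"type":"number"}},"required":["commands"]}

```bash
ls; mkdir -p pics; python3 - <<'E'
from rig import env
import cv2,numpy as np
s=env.read_state();print({k:np.round(v,3) for k,v in s.items()})
for n in("top","side"):
    im,d=env.get_image(n);cv2.imwrite(f"pics/{n}0.png",im);np.savez(f"{n}0.npz",im=im,d=d)
    c=env.camera_info(n);print(n,np.round(c["K"],1),np.round(c["world_from_camera"],3))
E
```

```text
pics
{'time': np.float64(0.0), 'joint_pos': array([ 1.268,  0.213, -0.035,  1.324,  0.   ,  1.571]), 'qvel': array([-0.   ,  0.001, -0.001,  0.002, -0.001, -0.001]), 'effort': array([ 0.0000e+00, -6.8615e+01,  4.8712e+01,  1.8000e-02, -0.0000e+00,
       -0.0000e+00]), 'eef_pos': array([148.988, 476.93 , 230.83 ]), 'eef_rot': array([-4.740e-01, -3.105e+00,  2.000e-03]), 'force': array([-0.127, -0.768,  0.162]), 'ft_torque': array([0.049, 0.007, 0.011]), 'opening': np.float64(1.003)}
top [[448.7   0.  324.6]
 [  0.  448.7 236.4]
 [  0.    0.    1. ]] [[ 1.00000e-03 -9.85000e-01  1.72000e-01  4.66345e+02]
 [-1.00000e+00 -4.00000e-03 -2.10000e-02  1.01215e+02]
 [ 2.10000e-02 -1.72000e-01 -9.85000e-01  8.96175e+02]
 [ 0.00000e+00  0.00000e+00  0.00000e+00  1.00000e+00]]
side [[580.2   0.  331.4]
 [  0.  580.2 241.4]
 [  0.    0.    1. ]] [[ 8.87000e-01 -3.31000e-01  3.23000e-01  3.53946e+02]
 [-4.62000e-01 -6.38000e-01  6.15000e-01 -4.62292e+02]
 [ 2.00000e-03 -6.95000e-01 -7.19000e-01  7.02104e+02]
 [ 0.00000e+00  0.00000e+00  0.00000e+00  1.00000e+00]]
```

View pics/top0.png

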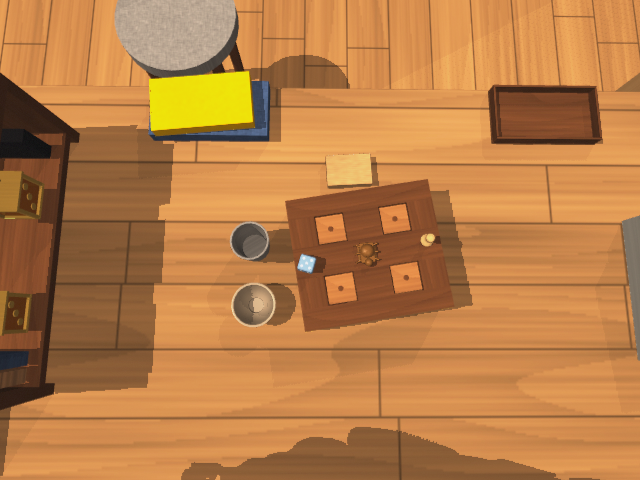

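View pics/side0.png

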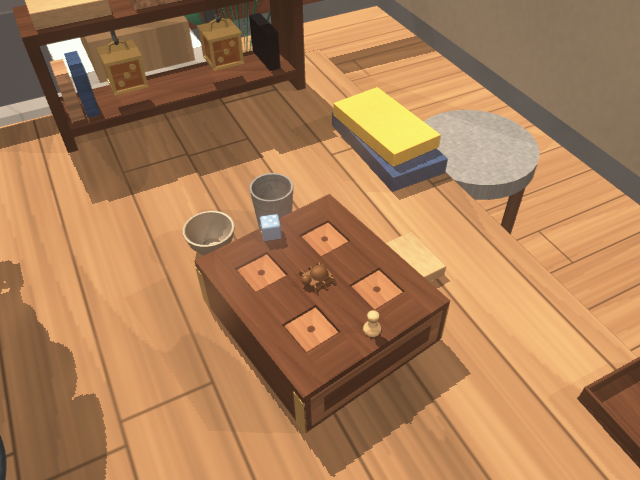

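```bash
cat > h.py <<'E'
from rig import env
import cv2,numpy as np
def w(cam,u,v,z):
    c=env.camera_info(cam);K=np.array(c["K"]);T=np.array(c["world_from_camera"])
    r=T[:3,:3]@np.linalg.solve(K,[u,v,1]);o=T[:3,3];return o+r*(z-o[2])/r[2]
E
python3 - <<'E'
from h import *
for n in("top","side"):
  for t in ["tile_1","beetle","die","pawn","pot","dicecup","cardbox","chest"]:
    z={"tile_1":88,"beetle":100,"die":118,"pawn":127,"pot":48,"dicecup":85,"cardbox":22,"chest":90}[t]
    for r in env.silhouettes(t,n)[:5]:
        ys,xs=np.nonzero(r["mask"]); u,v=xs.mean(),ys.mean()
        print(n,t,round(r["p"],2),np.round(r["bbox"],0),np.round([u,v],1),np.round(w(n,u,v,z),1))
E
```

```text
top tile_1 0.81 [331. 228.  32.  27.] [330.4 228.8] [621.6  73.4  88. ]
top tile_1 0.77 [408. 278.  36.  33.] [405.2 277.7] [532.4 -61.6  88. ]
top tile_1 0.77 [341. 286.  30.  29.] [340.4 287.8] [513.9  55.6  88. ]
top beetle 0.89 [368. 252.  27.  22.] [366.5 252.7] [575.9   9.1 100. ]
top die 0.19 [382. 262.  75.  83.] [353.8 283.4] [519.9  34.1 118. ]
top pawn 0.62 [430. 240.  15.  10.] [427.1 239.5] [595.8 -94.3 127. ]
top pot 0.94 [256. 306.  46.  43.] [252.8 304.4] [485.2 217.   48. ]
top dicecup 0.95 [251. 242.  38.  42.] [249.7 241.3] [598.2 220.8  85. ]
top cardbox 0.63 [350. 171.  46.  33.] [348.6 170.1] [755.9  34.   22. ]
top cardbox 0.4 [331. 230.  36.  27.] [330.4 229.4] [633.1  71.2  22. ]
top chest 0.91 [370. 255. 168. 155.] [367.9 254.8] [573.5   5.4  90. ]
side tile_1 0.8 [311. 330.  53.  44.] [310.9 329.7] [533.3 -64.3  88. ]
side tile_1 0.73 [321. 313. 253. 238.] [321.3 310.9] [558.8 -43.6  88. ]
side tile_1 0.69 [324. 241.  45.  36.] [323.9 239. ] [622.   72.8  88. ]
side tile_1 0.66 [376. 290.  48.  42.] [376.2 289.7] [641.4 -45.9  88. ]
side beetle 0.57 [319. 278.  38.  24.] [317.3 277.2] [575.7   1.7 100. ]
side die 0.7 [271. 229.  26.  27.] [270.2 226.9] [551.6 103.7 118. ]
side pawn 0.93 [372. 322.  22.  27.] [372.3 324.3] [ 591.5 -116.8  127. ]
side pawn 0.34 [272. 195.  42.  50.] [272.  194.3] [578.6 157.6 127. ]
side pot 0.74 [208. 233.  52.  43.] [208.5 230.9] [484.3 208.5  48. ]
side dicecup 0.91 [271. 198.  42.  50.] [271.4 194.8] [593.6 202.2  85. ]
side cardbox 0.88 [415. 256.  60.  51.] [418.1 255.7] [767.1  28.   22. ]
side chest 0.79 [322. 313. 252. 234.] [321.4 310.9] [558.1 -45.   90. ]
```

```bash
cat >> h.py <<'E'
from scipy.spatial.transform import Rotation as R
def go(*pts):
    s=env.read_state();Rm=R.from_rotvec(s["eef_rot"])
    print("t",round(float(s["time"]),2),"pos",np.round(s["eef_pos"],1),"F",np.round(s["force"],1))
    for p in pts: print(p,"travel",np.round(Rm.inv().apply(np.array(p)-s["eef_pos"])/250,4))
E
python3 - <<'E'
from h import *
im=np.load("top0.npz")["im"]
for u,v in[(331,229),(395,219),(341,288),(406,278)]:
    p=im[v-6:v+7,u-6:u+7].sum(2).astype(float);m=p<p.min()*0.5+np.median(p)*0.5
    y,x=np.nonzero(m);print(np.round(w("top",u-6+x.mean(),v-6+y.mean(),88),1), m.sum())
s=env.read_state();print(np.round(R.from_rotvec(s["eef_rot"]).as_matrix(),3))
go((514,56,180))
E
```

```text
[622.   73.8  88. ] 19
[642.  -44.9  88. ] 21
[513.7  56.2  88. ] 20
[533.3 -63.1  88. ] 23
[[-0.955  0.298 -0.   ]
 [ 0.298  0.955  0.   ]
 [ 0.     0.    -1.   ]]
t 0.9 pos [149.1 477.2 231.3] F [ 0.1  0.2 -0.1]
(514, 56, 180) travel [-1.8957 -1.1731  0.2052]
```

Request:
arm_command([
  {"travel": [-0.15,-0.09,0],"dr": [0,0,0]},
  {"travel": [-0.3,-0.18,0],"dr": [0,0,0]},
  {"travel": [-0.47,-0.29,0],"dr": [0,0,0]},
  {"travel": [-0.63,-0.39,0],"dr": [0,0,0]},
  {"travel": [-0.8,-0.5,0],"dr": [0,0,0]},
], fingers=-1, grip_force=20)

```text
time: 1.4
eef_pos: [303.1, 297.3, 231.5]
eef_rot: [0.473, 3.105, 0.001]
force: [0.6, 1.1, -1.0]
opening: 0.147
```

```bash
python3 - <<'E'
from h import *
go((514,56,180));print(env.read_state()["joint_pos"])
E
```

```text
t 1.4 pos [303.1 297.3 231.5] F [ 0.6  1.1 -1. ]
(514, 56, 180) travel [-1.0925 -0.6705  0.2058]
[ 7.75704352e-01  5.75193630e-02 -2.15003654e-01  1.29767466e+00
 -1.60701065e-05  1.07790488e+00]
```

Request:
arm_command([
  {"travel": [-0.16,-0.1,0.0],"dr": [0,0,-0.06]},
  {"travel": [-0.33,-0.2,0],"dr": [0,0,-0.12]},
  {"travel": [-0.49,-0.3,0.0],"dr": [0,0,-0.18]},
  {"travel": [-0.65,-0.4,0.05],"dr": [0,0,-0.24]},
  {"travel": [-0.82,-0.5,0.1],"dr": [0,0,-0.294]},
])

```text
time: 1.9
eef_pos: [462.3, 115.8, 206.7]
eef_rot: [-0.256, 3.129, 0.001]
force: [0.5, 1.3, -0.2]
opening: 0.006
```

```bash
python3 - <<'E'
from h import *
go((514,56,150));s=env.read_state();print(s["joint_pos"],np.round(R.from_rotvec(s["eef_rot"]).as_matrix(),3))
E
```

```text
t 1.9 pos [462.3 115.8 206.7] F [ 0.5  1.3 -0.2]
(514, 56, 150) travel [-0.1648 -0.2699  0.2271]
[ 2.45221363e-01  1.69104211e-01 -1.50463621e-01  1.24941799e+00
  4.32944442e-04  8.19368493e-02] [[-0.987 -0.163  0.002]
 [-0.163  0.987  0.001]
 [-0.002  0.001 -1.   ]]
```

Request:
arm_command([
  {"travel": [-0.1,-0.16,0.1],"dr": [0,0,0]},
  {"travel": [-0.165,-0.27,0.2],"dr": [0,0,0]},
  {"travel": [-0.165,-0.27,0.3],"dr": [0,0,0]},
  {"travel": [-0.165,-0.27,0.4],"dr": [0,0,0]},
  {"travel": [-0.165,-0.27,0.42],"dr": [0,0,0]},
])

```text
time: 2.4
eef_pos: [512.6, 55.6, 99.3]
eef_rot: [0.255, -3.129, -0.001]
force: [-0.7, -0.3, -0.0]
opening: 0.0
```

```bash
python3 - <<'E'
from h import *
go((514,56,90),(514,56,87))
im,d=env.get_image("side");cv2.imwrite("pics/side1.png",im)
E
```

```text
t 2.4 pos [512.6  55.6  99.3] F [-0.7 -0.3 -0. ]
(514, 56, 90) travel [-0.0057  0.0008  0.0373]
(514, 56, 87) travel [-0.0058  0.0008  0.0493]
```

View pics/side1.png

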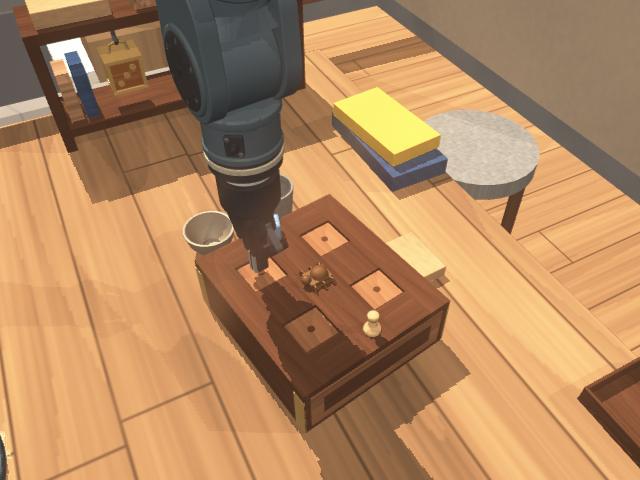

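The side view shows the shut fingertips over the tile at about (260, 270), clear of the die and beetle. Next I lower onto it gently.

Request:
arm_command([
  {"travel": [-0.003,0,0.02],"dr": [0,0,0]},
  {"travel": [-0.006,0,0.036],"dr": [0,0,0]},
  {"travel": [-0.006,0,0.042],"dr": [0,0,0]},
  {"travel": [-0.006,0,0.047],"dr": [0,0,0]},
  {"travel": [-0.006,0,0.047],"dr": [0,0,0]},
])

```text
time: 2.95
eef_pos: [514.6, 56.2, 88.7]
eef_rot: [0.256, -3.13, -0.001]
force: [0.4, -0.7, -0.4]
opening: 0.002
```

Request:
arm_command([
  {"travel": [0,0,0.004],"dr": [0,0,0]},
  {"travel": [0,0,0.008],"dr": [0,0,0]},
  {"travel": [0,0,0.008],"dr": [0,0,0]},
])

```text
time: 3.25
eef_pos: [514.8, 56.2, 87.1]
eef_rot: [0.256, -3.131, -0.001]
force: [-2.5, -0.7, 8.5]
opening: 0.002
```

```bash
python3 - <<'E'
from h import *
go((533.3,-63.3,110),(533.3,-63.3,95))
E
```

```text
t 3.25 pos [514.8  56.2  87.1] F [-2.5 -0.7  8.5]
(533.3, -63.3, 110) travel [ 0.0045 -0.4836 -0.0921]
(533.3, -63.3, 95) travel [ 0.0045 -0.4837 -0.0321]
```

Request:
arm_command([
  {"travel": [0,0,-0.09],"dr": [0,0,0]},
  {"travel": [0,-0.17,-0.1],"dr": [0,0,0]},
  {"travel": [0.004,-0.34,-0.1],"dr": [0,0,0]},
  {"travel": [0.004,-0.484,-0.1],"dr": [0,0,0]},
  {"travel": [0.004,-0.484,-0.06],"dr": [0,0,0]},
])

```text
time: 3.75
eef_pos: [534.7, -67.0, 102.8]
eef_rot: [-0.25, 3.129, -0.001]
force: [0.5, 0.4, 0.1]
opening: 0.002
```

```bash
python3 - <<'E'
from h import *
go((533.3,-63.3,90),(533.3,-63.3,87))
E
```

```text
t 3.75 pos [534.7 -67.  102.8] F [0.5 0.4 0.1]
(533.3, -63.3, 90) travel [0.0034 0.0157 0.0514]
(533.3, -63.3, 87) travel [0.0034 0.0157 0.0634]
```

Request:
arm_command([
  {"travel": [0.003,0.015,0.02],"dr": [0,0,0]},
  {"travel": [0.003,0.015,0.045],"dr": [0,0,0]},
  {"travel": [0.003,0.015,0.056],"dr": [0,0,0]},
  {"travel": [0.003,0.015,0.063],"dr": [0,0,0]},
  {"travel": [0.003,0.015,0.063],"dr": [0,0,0]},
])

```text
time: 4.25
eef_pos: [533.3, -62.8, 87.1]
eef_rot: [-0.252, 3.13, -0.001]
force: [0.3, 0.9, -0.3]
opening: -0.001
```

Request:
arm_command([
  {"travel": [0,0,0.003],"dr": [0,0,0]},
  {"travel": [0,0,0.006],"dr": [0,0,0]},
  {"travel": [0,0,0.006],"dr": [0,0,0]},
])

```text
time: 4.55
eef_pos: [533.6, -62.7, 85.8]
eef_rot: [-0.252, 3.129, -0.001]
force: [-0.4, 0.7, 3.7]
opening: -0.002
```

Request:
arm_command([
  {"travel": [0,0,0.003],"dr": [0,0,0]},
  {"travel": [0,0,0.006],"dr": [0,0,0]},
  {"travel": [0,0,0.006],"dr": [0,0,0]},
])

```text
time: 4.85
eef_pos: [533.6, -62.7, 84.2]
eef_rot: [-0.252, 3.129, -0.0]
force: [-0.1, 0.7, 3.0]
opening: -0.001
```

It gives: only 3 N at about 4 mm. This is the button, so I press on.

Request:
arm_command([
  {"travel": [0,0,0.003],"dr": [0,0,0]},
  {"travel": [0,0,0.006],"dr": [0,0,0]},
  {"travel": [0,0,0.006],"dr": [0,0,0]},
  {"travel": [0,0,0.006],"dr": [0,0,0]},
])

```text
time: 5.25
eef_pos: [533.6, -62.7, 82.7]
eef_rot: [-0.252, 3.129, -0.001]
force: [-1.6, 0.3, 4.0]
opening: 0.002
```

```bash
python3 - <<'E'
from h import *
go((533,-63,80))
im,d=env.get_image("side");cv2.imwrite("pics/side2.png",im)
E
```

```text
t 5.25 pos [533.6 -62.7  82.7] F [-1.6  0.3  4. ]
(533, -63, 80) travel [ 0.0026 -0.0006  0.0109]
```

View pics/side2.png

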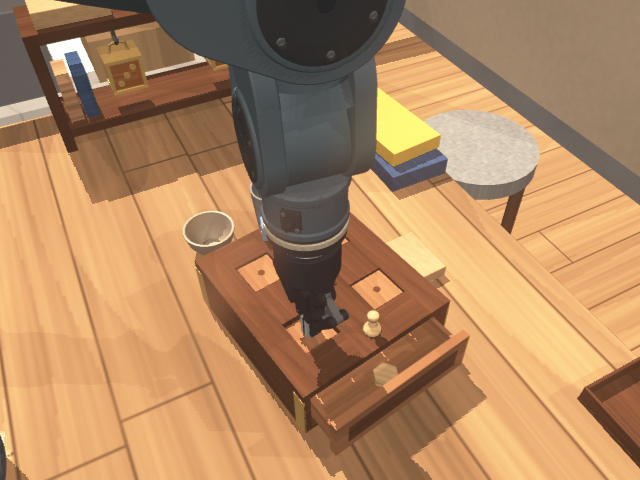

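The picture shows the drawer out, its front around (400, 390), and the token inside at (385, 373). I hold briefly, then retreat straight up.

Request:
arm_command([
  {"travel": [0,0,0],"dr": [0,0,0]},
  {"travel": [0,0,0],"dr": [0,0,0]},
  {"travel": [0,0,0],"dr": [0,0,0]},
  {"travel": [0,0,0],"dr": [0,0,0]},
  {"travel": [0,0,0],"dr": [0,0,0]},
])

```text
time: 5.8
eef_pos: [533.6, -62.7, 82.7]
eef_rot: [-0.252, 3.129, -0.001]
force: [-2.3, 0.9, 4.4]
opening: 0.001
```

Request:
arm_command([
  {"travel": [0,0,-0.05],"dr": [0,0,0]},
  {"travel": [0,0,-0.18],"dr": [0,0,0]},
  {"travel": [0,0,-0.35],"dr": [0,0,0]},
  {"travel": [0,0,-0.5],"dr": [0,0,0]},
  {"travel": [0,0,-0.5],"dr": [0,0,0]},
])

```text
time: 6.3
eef_pos: [535.4, -63.0, 213.4]
eef_rot: [-0.251, 3.122, -0.003]
force: [0.8, -0.5, -0.8]
opening: 0.001
```

Request:
arm_command([
  {"travel": [0.2,0,0],"dr": [0,0,0]},
  {"travel": [0.4,0,0],"dr": [0,0,0]},
  {"travel": [0.6,0,0],"dr": [0,0,0]},
  {"travel": [0.6,0,0],"dr": [0,0,0]},
  {"travel": [0.6,0,0],"dr": [0,0,0]},
])

```text
time: 6.8
eef_pos: [386.8, -87.2, 212.6]
eef_rot: [-0.25, 3.12, -0.004]
force: [-0.4, -0.1, -0.3]
opening: 0.001
```

```bash
python3 - <<'E'
from h import *
go((533,-63,80))
a,_=env.get_image("side");b,d=env.get_image("top")
cv2.imwrite("pics/both3.png",cv2.resize(np.hstack([a,b]),(800,300),interpolation=cv2.INTER_AREA));cv2.imwrite("pics/top3.png",b);cv2.imwrite("pics/side3.png",a)
for n in("top","side"):
  for t in ["beetle","die","pawn","pot","dicecup","cardbox","drawer_front","token"]:
    z={"beetle":100,"die":118,"pawn":127,"pot":48,"dicecup":85,"cardbox":22,"drawer_front":76,"token":33}[t]
    for r in env.silhouettes(t,n)[:1]:
        ys,xs=np.nonzero(r["mask"]); u,v=xs.mean(),ys.mean()
        print(n,t,round(r["p"],2),np.round(r["bbox"],0),np.round(w(n,u,v,z),1))
E
```

```text
t 6.8 pos [386.8 -87.2 212.6] F [-0.4 -0.1 -0.3]
(533, -63, 80) travel [-0.587   0.0042  0.5369]
top beetle 0.64 [369. 255.  24.  23.] [575.5   8.8 100. ]
top die 0.7 [307. 264.  17.  22.] [553.7 116.7 118. ]
top pawn 0.5 [428. 240.  16.   8.] [595.9 -94.  127. ]
top pot 0.63 [256. 304.  46.  46.] [484.6 217.3  48. ]
top dicecup 0.6 [249. 243.  39.  40.] [598.9 220.4  85. ]
top cardbox 0.76 [350. 171.  48.  37.] [755.3  34.6  22. ]
top drawer_front 0.71 [437. 238.  82. 116.] [ 599.3 -158.4   76. ]
top token 0.65 [454. 240.  55. 116.] [ 605.7 -172.2   33. ]
side beetle 0.89 [321. 277.  37.  23.] [576.2   2.3 100. ]
side die 0.73 [271. 231.  25.  28.] [551.4 103.1 118. ]
side pawn 0.94 [373. 323.  18.  25.] [ 590.8 -116.8  127. ]
side pot 0.76 [218. 232.  35.  40.] [496.3 204.6  48. ]
side dicecup 0.88 [270. 200.  40.  54.] [593.5 202.   85. ]
side cardbox 0.87 [418. 257.  57.  48.] [767.1  28.5  22. ]
side drawer_front 0.61 [390. 386. 155. 140.] [ 584.4 -172.    76. ]
side token 0.94 [387. 379.  25.  21.] [ 605.4 -140.6   33. ]
```

View pics/top3.png

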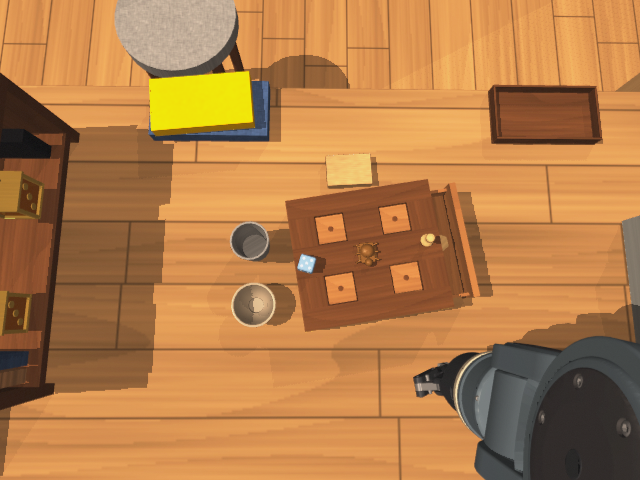

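View pics/side3.png

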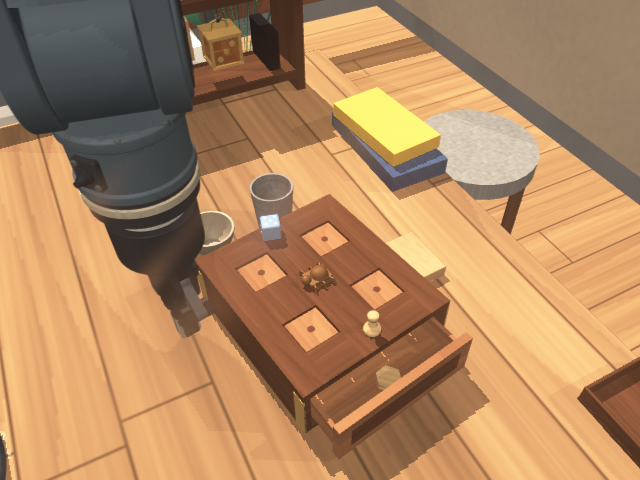

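```bash
python3 - <<'E'
from h import *
c=np.array([577.7,5.5]);n=np.array([.163,-.987])
for cam,u,v in[("top",455,184),("top",478,296),("side",470,341),("side",338,434)]:
    p=w(cam,u,v,76);print(p.round(1),round((p[:2]-c)@n-135,1))
im=cv2.imread("pics/top3.png");cv2.imwrite("pics/crop3.png",cv2.resize(im[165:315,400:500],None,fx=4,fy=4))
E
```

```text
[ 712.  -164.8   76. ] 55.0
[ 500.2 -196.6   76. ] 51.8
[ 710.9 -166.9   76. ] 56.8
[ 500.8 -199.7   76. ] 55.0
```

View pics/crop3.png

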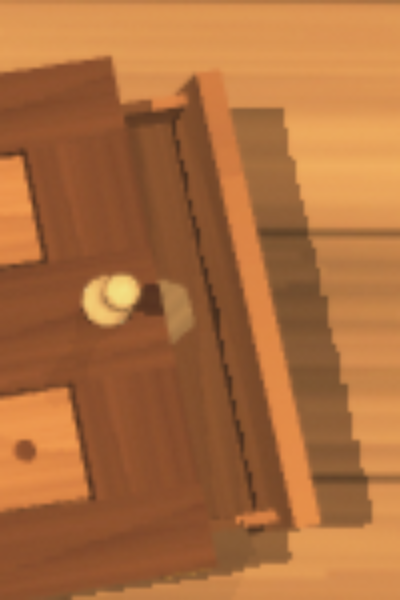

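The crop shows the drawer front out along its whole width. It measures about 55 mm out, the token lies inside, the other things have not moved, and the hand is clear.

```bash
python3 - <<'E'
from h import *
print(env.sign_off())
E
```

```text
the job is handed in; nothing more can be done
None
```

The drawer is open and the job is handed in, at about 8 s of the 58 s allowed.

- **Feeling the tiles:** I tried two of the four with the shut fingertips. The one at world (514, 56) pushed back with 8.5 N at about 1 mm, so it was felt-bedded. The one at (533, -63) gave only 3–4 N down to about 5 mm, so it was the button. I felt no more than 8.5 N at the end of any move.
- **Drawer:** Pressing the button released it. Four edge points from the two cameras put it 52–57 mm out, against the 50 mm needed and the 55 mm stop.
- **Token:** It lies flat in the drawer and I never touched it.
- **Things on and around the chest:** The beetle, pawn, dice cup and card box measured within about 1 mm of where they began. The die did too, in the side view only. The hand is clear of everything and the wrist force is near zero.

**Checks that disagreed:**
- The side camera put the pot about 12 mm off, but the arm was hiding part of it. The top camera put it within 1 mm of its start.
- The network's top-view token mask was really the drawer. The side view and the enlarged top picture both show the token inside.
- The network's first top-view reading of the die had low confidence and was wrong, so it gives no top-view comparison.

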